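Fit the red sanding drum on the keyed spindle

ROBOT

A 6-joint arm with a two-finger parallel gripper is mounted at the origin on the work surface. World frame = base frame: x ahead of the robot, y to its left, z up, the work surface at z = 0. Lengths are in m, angles in rad, forces in N, time in s.
With the tool pointing down it reaches from about 0.375 to 0.9 m from the base axis. Payload 3.1 kg.
Tool frame: the origin (TCP) lies between the finger pads; the fingertips stand 8 mm ahead of it and the grasp point (between the pads) lies 11 mm behind it; z points along the fingers, y is the line along which they close (so a half turn about z gives the same grasp; the last joint's range is limited). The gripper opens to 87 mm and grips with 3 to 60 N. Pads are 19 mm wide; open, the fingers measure 117 mm over their backs; the gripper's body (75 mm by 190 mm) begins 51 mm behind the grasp point.
Start: joints at [1.069, 0.527, 1.433, -0, 1.181, -0.178], TCP at [0.198, 0.593, 0.231] pointing down, gripper open.
Joint ranges: [-3.08, 3.08], [-0.75, 2.2], [0.22, 2.44], [-1.43, 4.57], [0, 2.65], [-2.85, 2.85]. Speed limits (rad/s): [2.79, 2.79, 3.14, 3.14, 3.14, 3.14].

INTERFACE

Orientations are given as a unit quaternion [x, y, z, w].
In Python, from rig import robot, vision, job gives the robot as it stands.
- The arm moves only by the shell command python3 -m handwheel 'ROWS' [OPENING] [FORCE]. ROWS is JSON, a list of rows, each a list of 4 numbers: the shift along the tool's x, y, z as a fraction of full scale, then the turn about the tool's z as a fraction of full scale. A call has 1 to 20 rows; each row is the pose to reach, as a shift and turn from the pose commanded when the call began, along the tool's axes at that moment, turning the shorter way round; what a row does not reach only later rows make up. Full scale, the value 1, is 300 mm for a shift and 2 pi rad for a turn. A row lasts 1/12 s, in which the tool goes at most 41.7 mm and 7.16 degrees, less where a joint would pass 70% of its speed; a pose out of reach is approached as far as the arm can. A call with a number of a shift or a turn outside -1 to 1 is refused whole. A call with a gripper value outside its range is refused whole. OPENING is the opening in per cent of the stroke, from 0 (shut) to 100 (fully open), set as the call begins (- or left out, the last holds). The fingers move at their own pace and stop on an object; FORCE is the grip in N (left out, the last holds). Time passes only in rows, so rows that repeat a pose let the fingers close. It gives the time, the measured TCP pose, the force, the opening and the grip force at its end, in the units of the state.
- robot.get_obs(): the state, without advancing time (a new reading comes with each control period).
- vision.camera(name): name is "scene" or "side" or "wrist"; returns a dict with "frame" (480x640x3 uint8, red, green, blue), "K" (3x3 intrinsics, pixels), "cam_to_world" (4x4, takes a point from camera to world coordinates); the wrist camera has in their place "hand_eye" (4x4, takes a point from camera to tool coordinates, whose origin is the TCP and whose axes are the flange's). Camera axes: x right, y down, z forward; pixel columns grow to the right and rows downward; lengths in m; the calibration is good to about 2 mm. A picture is of the moment at which its call begins: read the wrist's pose just before it. There is no depth.
- job.hand_in(): hands the job in; it is judged then, once.
Trained networks look in the newest picture that a camera, given by its name, has taken for a name from the list of things; names that differ only in an ending like _2 or _b are one class to them, and where a whole thing is asked for, a point or a joint stands for the part that bears it (a point fixed in the world has none). Each returns a list of dicts, best first, with "conf" (0 to 1); they miss things now and then, are a little off and sometimes report something else, mostly with a low value. They report only what shows in the picture. A call takes as long as a camera call.
- vision.look_for(camera, label): "point" ([row, column] in pixels, amid what is visible of it).
- vision.outline_of(camera, label): "mask" (480x640 bool, what is visible of it) and "point" ([row, column] in pixels, amid what is visible of it).
The state is a dict: "time": time; "q": joint angles; "joint_velocities": joint speeds; "joint_torque": joint torques, N m; "position": TCP position; "tool_rot": TCP orientation; "ft_force": force on the tool from outside, world axes, zero at the start; "moment": the same for the moment, N m; "grip_width": finger opening in m; "grip_force": force on a finger pad.
Only numpy, scipy, OpenCV 4.12 (cv2) and the standard library are available. Lean on these libraries where they do the work, as an engineer would, in place of code of your own. Each camera call takes 0.05 s, during which the arm holds its last target. There are 200 camera calls.

TASK

In the guitar workshop, fit the drum with the red sanding sleeve onto the sander's upright spindle: turn it so that the two slots in its bore line up with the two yellow keys of the spindle, slide it down until it sits fully home on the black flange, and only then let go. Leave the green and the blue drum standing where they are.

Things in the scene. Friction and masses are not known exactly. Their poses are not given: they have to be found in the camera images.
- red_drum_center (a point): Centre of the drum to fit: upright, 50 mm diameter, 60 mm high, about 0.25 kg, red outside, aluminium inside, loose on the bench. z is its axis, up. Its through bore, seen from above, is 24 mm wide with two opposite slots 16 mm wide that reach 18.5 mm from the axis, along +x and -x here; a yellow mark on the rim at each. A half turn makes no difference.
- spindle_home (a point): On the fixed spindle's axis (z up), at the top of its 64 mm black flange, 15 mm above the bench: the drum's underside rests here. Steel core 16 mm thick, 52 mm tall from here, the tip tapered. Two yellow keys 8 mm wide reach 14.5 mm out along +x and -x here, tops 34 mm up. Fits with 4 mm play, within 15 degrees. Yellow marks on the flange in line. Below, a grey plate. Nothing here turns.
- green_drum_center (a point): Centre of a bystander: the same kind of drum with a green sleeve, 50 mm diameter, 60 mm high, loose on the bench. To be left alone.
- blue_drum_center (a point): Centre of a bystander: the same kind of drum with a blue sleeve, 50 mm diameter, 60 mm high, loose on the bench. To be left alone.

How it is judged:
By the outcome, as a careful person would: the job done as asked, in the order asked, and still so for the second after the job is handed in, with the robot touching nothing.
It also fails if it takes over 40 s, if anything falls off the work surface, if the arm or the gripper's body presses on something with over 40 N, if the wrist force passes 120 N, or if a joint passes its speed limit or range.

## Working session

There is one attempt and no reset: what is moved stays moved. The work goes in short steps, Python scripts to look and compute and a shell command to move; the robot and the scene stay as the last step left them, time stands still between calls to the robot, and variables do not carry over. Pictures are saved under pics/ and viewed, at most 10 in all, crops included, and the job is handed in when it is done.

```bash
mkdir -p pics
cat > h.py <<'E'
import numpy as np,cv2
from rig import robot,vision,job
from scipy.spatial.transform import Rotation as R
def T_of(name,c,o):
    if name!='wrist': return np.array(c['cam_to_world'])
    T=np.eye(4);T[:3,:3]=R.from_quat(o['tool_rot']).as_matrix();T[:3,3]=o['position']
    return T@np.array(c['hand_eye'])
def px2w(K,T,rc,z):
    d=T[:3,:3]@np.linalg.inv(K)@np.array([rc[1],rc[0],1.]);p=T[:3,3]
    return p+d*(z-p[2])/d[2]
def shot(name,fn=None):
    o=robot.get_obs();c=vision.camera(name);f=c['frame']
    if fn: cv2.imwrite('pics/'+fn,cv2.cvtColor(f,cv2.COLOR_RGB2BGR))
    return f,np.array(c['K']),T_of(name,c,o),o
E
python3 - <<'E'
from h import *
for n in ['scene','side','wrist']:
    f,K,T,o=shot(n,n+'0.png')
    print(n,T[:3,3].round(3))
    for l,z in [('red_drum_center',.03),('spindle_home',.03),('green_drum_center',.03),('blue_drum_center',.03)]:
        for d in vision.look_for(n,l)[:2]: print(l,round(d['conf'],2),np.round(d['point']),px2w(K,T,d['point'],z).round(3))
print(o)
fs=[cv2.imread(f'pics/{n}0.png') for n in ['scene','side']]
E
```

```text
scene [ 0.959 -0.298  0.464]
red_drum_center 0.72 [268. 402.] [0.608 0.097 0.03 ]
spindle_home 0.78 [332. 128.] [ 0.5   -0.232  0.03 ]
green_drum_center 0.68 [205. 342.] [0.442 0.13  0.03 ]
blue_drum_center 0.83 [208. 443.] [0.545 0.246 0.03 ]
side [0.234 0.552 0.568]
red_drum_center 0.75 [260. 251.] [0.613 0.095 0.03 ]
spindle_home 0.8 [188. 399.] [ 0.482 -0.214  0.03 ]
green_drum_center 0.66 [309. 334.] [0.446 0.121 0.03 ]
blue_drum_center 0.76 [353. 227.] [0.535 0.261 0.03 ]
wrist [0.118 0.618 0.384]
{'time': 0.5, 'q': array([ 1.06946369e+00,  5.27542857e-01,  1.43279070e+00,  2.52286444e-06,
        1.18138365e+00, -1.78487937e-01]), 'joint_velocities': array([-0.00160897, -0.00110115, -0.00031928, -0.00251408,  0.000275  ,
        0.0004723 ]), 'joint_torque': array([-1.12889436e-03, -4.39605010e+01, -1.76788527e+01,  6.32822583e-02,
        5.15199476e-02, -3.50822279e-05]), 'position': array([0.19822162, 0.5926611 , 0.2304931 ]), 'tool_rot': array([ 1.60722699e-01,  9.86999600e-01, -5.83251769e-05, -2.18636608e-05]), 'ft_force': array([-0.25181624,  0.46184668,  0.46858625]), 'moment': array([0.03596874, 0.01272169, 0.01549859]), 'grip_force': 0.0, 'grip_width': 0.08696085820675328}
```

View pics/scene0.png

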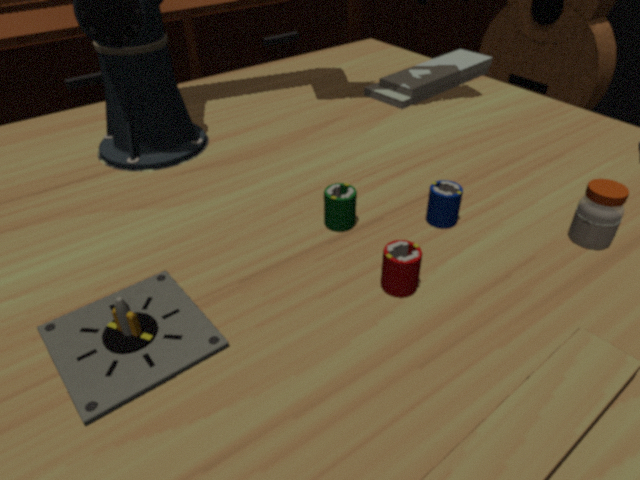

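The red drum is at about pixel (268,402), which is (0.61, 0.096). The spindle is at about (332,128), on a grey plate with its yellow keys visible. Both cameras agree, so I'm heading toward the red drum.

```bash
python3 -m handwheel '[[-0.9,-0.56,0,0],[-0.9,-0.56,0,0],[-0.9,-0.56,0,0],[-0.9,-0.56,0,0],[-0.9,-0.56,0,0],[-0.9,-0.56,0,0],[-0.9,-0.56,0,0],[-0.9,-0.56,0,0],[-0.9,-0.56,0,0],[-0.9,-0.56,0,0]]' 100
cat >> h.py <<'E'
def plan(x,y,z,yaw=None):
    """yaw = world direction of tool y (closing line), mod 180 deg"""
    o=robot.get_obs();M=R.from_quat(o['tool_rot']).as_matrix()
    s=M.T@(np.array([x,y,z])-o['position'])/.3
    t=0
    if yaw is not None:
        cur=np.degrees(np.arctan2(M[1,1],M[0,1]));d=(yaw-cur+90)%180-90;t=-d/360  # tool z is down
    print('pos',o['position'].round(4),'row',s.round(4),round(t,4),'q6',o['q'][5].round(3),'t',o['time'])
E
python3 - <<'E'
from h import *
print(np.array(vision.camera('wrist')['hand_eye']).round(3))
plan(.61,.096,.23)
E
```

```text
time: 1.58
position: [0.402, 0.3468, 0.2307]
tool_rot: [0.163, 0.987, 0.0, -0.0]
ft_force: [-0.2, -0.0, 0.5]
grip_width: 0.0869
grip_force: 0.0
[[-0.    -0.952 -0.306  0.084]
 [ 1.    -0.     0.    -0.001]
 [-0.    -0.306  0.952 -0.153]
 [ 0.     0.     0.     1.   ]]
pos [0.401  0.3476 0.2306] row [-0.9275 -0.5729  0.0013] 0 q6 -0.744 t 1.6333
```

```bash
python3 -m handwheel '[[-0.93,-0.57,0,0],[-0.93,-0.57,0,0],[-0.93,-0.57,0,0],[-0.93,-0.57,0,0],[-0.93,-0.57,0,0],[-0.93,-0.57,0,0],[-0.93,-0.57,0,0],[-0.93,-0.57,0,0],[-0.93,-0.57,0,0],[-0.93,-0.57,0,0],[-0.93,-0.57,0,0]]' 100
cat >> h.py <<'E'
def look(fn,label,ztop,zmark):
    f,K,T,o=shot('wrist',fn)
    for d in vision.outline_of('wrist',label)[:1]:
        m=d['mask'].astype(np.uint8)
        ys,xs=np.nonzero(m);print(label,round(d['conf'],2),np.round(d['point']),'box',ys.min(),ys.max(),xs.min(),xs.max(),px2w(K,T,d['point'],ztop).round(4))
    h=cv2.cvtColor(f,cv2.COLOR_RGB2HSV)
    y=cv2.inRange(h,(22,130,90),(34,255,255))
    n,_,st,ce=cv2.connectedComponentsWithStats(y)
    for i in range(1,n):
        if st[i,4]>15: print('yellow',st[i,4],ce[i][::-1].round(1),[px2w(K,T,ce[i][::-1],z)[:2].round(4).tolist() for z in zmark])
    return f,K,T,o
E
python3 - <<'E'
from h import *
look('w1.png','red_drum_center',.03,[.06])
plan(.61,.096,.2)
E
```

```text
time: 2.55
position: [0.6102, 0.0989, 0.2301]
tool_rot: [0.16, 0.987, 0.0, -0.001]
ft_force: [-0.5, -0.5, 1.0]
grip_width: 0.087
grip_force: 0.0
red_drum_center 0.75 [214. 318.] box 184 241 292 341 [0.6128 0.0936 0.03  ]
yellow 70 [  8.6 305.5] [[0.4376, 0.1423]]
yellow 67 [ 47.9 269.2] [[0.4551, 0.1034]]
yellow 45 [ 63.4 454.7] [[0.5168, 0.2509]]
yellow 44 [108.9 474.6] [[0.5587, 0.2604]]
yellow 96 [206.9  23.5] [[0.5085, -0.1734]]
yellow 40 [214.1 338.1] [[0.6124, 0.1153]]
yellow 44 [221.8 295.5] [[0.6065, 0.073]]
pos [0.6098 0.0993 0.2304] row [-0.0041 -0.0102  0.1012] 0 q6 -1.27 t 2.65
```

View pics/w1.png

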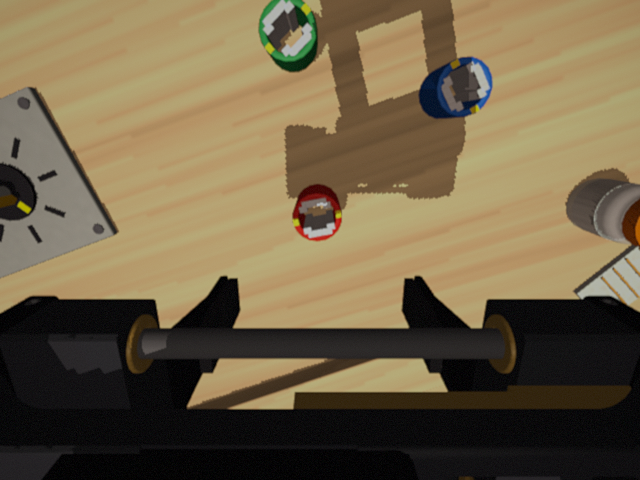

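Red drum is at (214,318), with its marks at (214,338) and (222,296). That puts the centre at about (0.6095, 0.094) and the slot line at about 82°. I'll descend, line the closing direction up with the slots, and look again from closer.

```bash
python3 -m handwheel '[[-0.004,-0.016,0.3,-0.029],[-0.004,-0.016,0.3,-0.029],[-0.004,-0.016,0.3,-0.029],[-0.004,-0.016,0.3,-0.029],[-0.004,-0.016,0.3,-0.029]]' 100
python3 - <<'E'
from h import *
look('w2.png','red_drum_center',.03,[.06])
plan(.6095,.094,.029,82)
E
```

```text
time: 3.07
position: [0.6111, 0.0932, 0.1414]
tool_rot: [0.07, 0.998, 0.0, 0.0]
ft_force: [-0.1, -1.5, 0.6]
grip_width: 0.0869
grip_force: 0.0
red_drum_center 0.86 [239. 322.] box 198 274 290 356 [0.6144 0.093  0.03  ]
yellow 79 [  3.  302.9] [[0.4565, 0.1034]]
yellow 109 [ 75.  548.5] [[0.5168, 0.2507]]
yellow 91 [140.9 558.5] [[0.5585, 0.2599]]
yellow 50 [244.9 294. ] [[0.6063, 0.0731]]
yellow 52 [244.2 352. ] [[0.6117, 0.1153]]
pos [0.6126 0.0928 0.1431] row [0.0126 0.0023 0.3803] -0.0001 q6 -1.46 t 3.1667
```

View pics/w2.png

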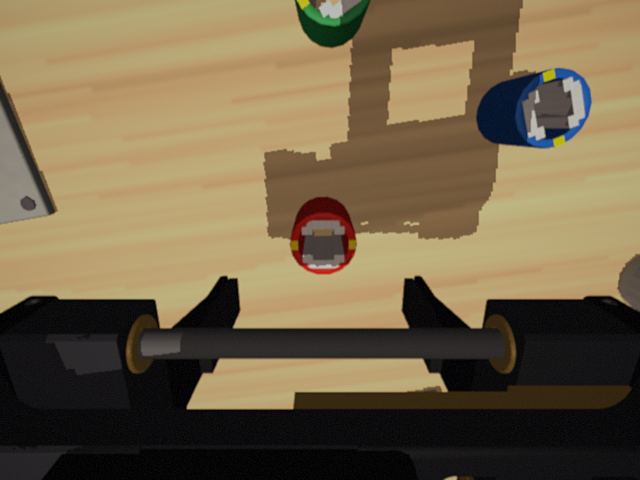

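The drum is centred between the fingers: top at about (239,322), marks level at (245,294) and (244,352). Next I descend, close, then lift.

```bash
python3 -m handwheel '[[0.006,0,0.37,0],[0.006,0,0.37,0],[0.006,0,0.37,0],[0.006,0,0.37,0],[0.006,0,0.37,0],[0.006,0,0.37,0]]' 100
python3 -m handwheel '[[0,0,0,0],[0,0,0,0],[0,0,0,0],[0,0,0,0],[0,0,0,0],[0,0,0,0],[0,0,0,0],[0,0,0,0]]' 30 30
```

```text
time: 3.67
position: [0.6116, 0.0924, 0.0323]
tool_rot: [0.07, 0.998, 0.0, 0.003]
ft_force: [0.2, -0.6, 0.1]
grip_width: 0.0872
grip_force: 0.0
time: 4.33
position: [0.6094, 0.0927, 0.0298]
tool_rot: [0.07, 0.998, 0.0, 0.0]
ft_force: [0.2, 1.5, 3.1]
grip_width: 0.0484
grip_force: 30.0
```

```bash
python3 -m handwheel '[[0,0,-0.1,0],[0,0,-0.2,0],[0,0,-0.3,0],[0,0,-0.4,0],[0,0,-0.47,0],[0.02,-0.1,-0.47,0],[0.03,-0.22,-0.47,0],[0.04,-0.34,-0.47,0],[0.05,-0.46,-0.47,0],[0.06,-0.58,-0.47,0],[0.07,-0.7,-0.47,0],[0.08,-0.82,-0.47,0],[0.09,-0.92,-0.47,0],[0.09,-1,-0.47,0],[0.09,-1,-0.47,0],[0.09,-1,-0.47,0],[0.09,-1,-0.47,0]]'
python3 - <<'E'
from h import *
look('w3.png','spindle_home',.015,[.015,.049])
plan(.49,-.22,.17)
f,K,T,o=shot('scene','s3.png'); g=f[180:400,20:320];
E
```

```text
time: 5.75
position: [0.5397, -0.2003, 0.1699]
tool_rot: [0.071, 0.998, 0.001, -0.001]
ft_force: [-0.3, -0.4, -2.2]
grip_width: 0.0486
grip_force: 30.0
spindle_home 0.95 [165. 286.] box 130 202 248 318 [ 0.4832 -0.2247  0.015 ]
yellow 148 [144.7 264.5] [[0.4635, -0.2402], [0.4627, -0.2346]]
yellow 19 [160.6 269.5] [[0.4776, -0.2383], [0.4753, -0.233]]
yellow 117 [187.6 299.7] [[0.5053, -0.2156], [0.4999, -0.2127]]
pos [ 0.5401 -0.1995  0.1702] row [ 0.1559 -0.0908  0.0007] 0 q6 -1.98 t 5.85
```

View pics/w3.png

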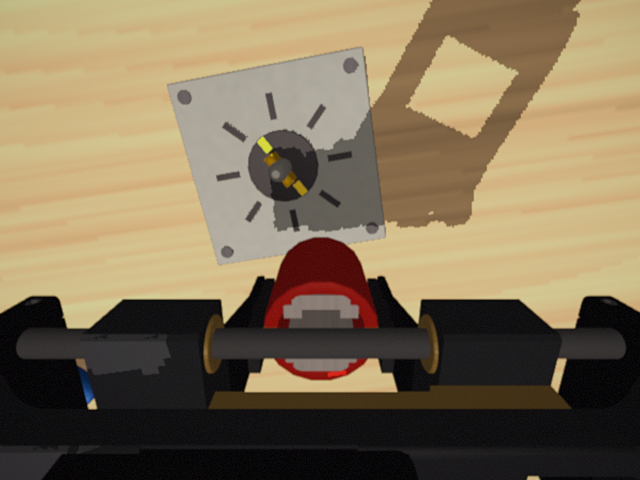

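The flange centre is near (166,283), with its marks at (145,264) and (188,300). That gives a spindle axis of about (0.484, -0.228) and a key line of about 30°. I'll turn +0.143, hover above it, and check from the fixed cameras.

```bash
python3 -m handwheel '[[0.04,-0.03,0,0.02],[0.08,-0.06,0,0.04],[0.12,-0.09,0,0.06],[0.172,-0.119,0,0.08],[0.172,-0.119,0,0.1],[0.172,-0.119,0,0.12],[0.172,-0.119,0.05,0.143],[0.172,-0.119,0.1,0.143],[0.172,-0.119,0.167,0.143],[0.172,-0.119,0.167,0.143],[0.172,-0.119,0.167,0.143],[0.172,-0.119,0.167,0.143]]'
python3 - <<'E'
from h import *
plan(.484,-.228,.12,30.5)
im=[]
for n in ['scene','side']:
    f,K,T,o=shot(n)
    def proj(p):
        q=np.linalg.inv(T)@np.append(p,1);q=K@q[:3];return q[:2]/q[2]
    for l in ['red_drum_center','spindle_home']:
        for d in vision.outline_of(n,l)[:1]:
            ys,xs=np.nonzero(d['mask']);print(n,l,round(d['conf'],2),np.round(d['point']),ys.min(),ys.max(),xs.min(),xs.max())
    c=proj([.484,-.228,.05]).astype(int);print(n,'proj flange',proj([.484,-.228,.015]),'drum exp',proj([.484,-.228,.12]))
    y0,x0=max(c[1]-75,0),max(c[0]-90,0)
    g=f[y0:y0+130,x0:x0+180];print('crop',y0,x0)
    im.append(cv2.resize(g[...,::-1],(720,520)[:2],interpolation=cv2.INTER_CUBIC))
for i,g in zip('ab',im): cv2.imwrite(f'pics/hov_{i}.png',g)
cv2.imwrite('pics/hov.png',np.vstack([cv2.resize(g,(415,300)) for g in im]))
f,K,T,o=shot('wrist','w4.png')
E
```

```text
time: 6.9
position: [0.4849, -0.2287, 0.1211]
tool_rot: [0.496, 0.868, -0.0, 0.0]
ft_force: [-0.0, 0.2, -0.9]
grip_width: 0.0482
grip_force: 30.0
pos [ 0.4849 -0.2287  0.1211] row [ 0.0035 -0.0015  0.0035] 0.0001 q6 -1.182 t 6.9
scene red_drum_center 0.67 [272.  98.] 235 298 73 134
scene spindle_home 0.94 [332. 128.] 298 354 102 157
scene proj flange [129.63554008 330.93717387] drum exp [106.89576437 262.55017686]
crop 234 32
side red_drum_center 0.75 [139. 407.] 121 162 392 421
side spindle_home 0.73 [187. 399.] 168 202 385 415
side proj flange [399.83822232 190.48384189] drum exp [406.15932673 142.89488669]
crop 100 311
```

View pics/hov.png

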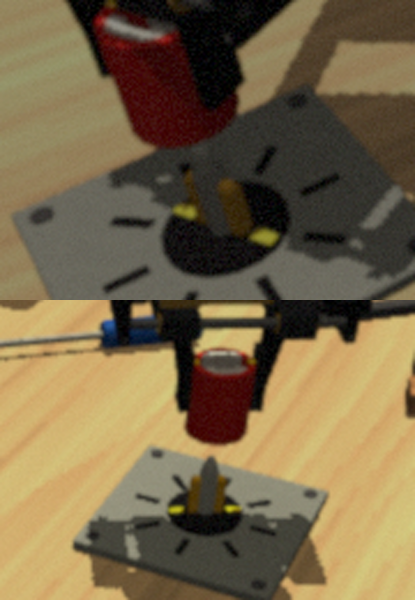

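Both views show the drum above the spindle with the keys and marks in line. The flange projection matches to about 1 px. I'll check where the drum sits in the hand by its projected silhouette.

Run:
```python
from h import *
a=np.linspace(0,2*np.pi,200)
for n in ['scene','side']:
    f,K,T,o=shot(n)
    h=cv2.cvtColor(f,cv2.COLOR_RGB2HSV);m=((h[...,0]<6)|(h[...,0]>174))&(h[...,1]>150)&(h[...,2]>50)
    k,_,st,_=cv2.connectedComponentsWithStats(m.astype(np.uint8));i=1+np.argmax(st[1:,4]);x,y,w,hh=st[i,:4]
    print(n,'seen x',x,x+w,'y',y,y+hh)
    for d in [-.004,0,.004]:
        c=np.array([.4845,-.2285])+d*np.array([-.51,.86])
        P=np.array([[c[0]+.025*np.cos(t),c[1]+.025*np.sin(t),z,1] for t in a for z in(.091,.151)]).T
        q=np.linalg.inv(T)@P;q=K@q[:3];q=q[:2]/q[2];print(d,q.min(1).round(1),q.max(1).round(1))
    if n=='side':
        y=cv2.inRange(h,(20,110,70),(36,255,255));k,_,st,ce=cv2.connectedComponentsWithStats(y)
        for i in range(1,k):
            if st[i,4]>2 and abs(ce[i][0]-405)<40 and ce[i][1]<200:print('yel',st[i,4],ce[i].round(1),px2w(K,T,ce[i][::-1],.151)[:2].round(4),px2w(K,T,ce[i][::-1],.015)[:2].round(4))
```

```text
scene seen x 72 122 y 238 298
-0.004 [ 69.9 227.6] [134.7 301.6]
0 [ 72.8 225.6] [137.  299.1]
0.004 [ 75.7 223.6] [139.3 296.7]
side seen x 393 422 y 124 162
-0.004 [390.4 119.7] [421.8 162.5]
0 [390.7 120.7] [422.2 163.7]
0.004 [391.  121.8] [422.6 164.8]
yel 6 [398.   69.2] [ 0.6027 -0.4713] [ 0.723  -0.8048]
yel 29 [391.3  76.7] [ 0.5993 -0.4252] [ 0.7184 -0.7437]
yel 12 [400.   78.8] [ 0.5788 -0.4237] [ 0.6913 -0.7417]
yel 131 [412.  103.8] [ 0.513  -0.3222] [ 0.604  -0.6071]
yel 133 [415.4 116.7] [ 0.4877 -0.2739] [ 0.5704 -0.5431]
yel 391 [431.7 143.9] [ 0.4276 -0.1919] [ 0.4908 -0.4343]
yel 5 [402.4 115.4] [ 0.5107 -0.267 ] [ 0.601  -0.5339]
yel 3 [399.3 118. ] [ 0.5117 -0.2544] [ 0.6023 -0.5172]
yel 17 [397.5 120.9] [ 0.5102 -0.2419] [ 0.6002 -0.5007]
yel 16 [443.1 146.6] [ 0.4079 -0.1925] [ 0.4646 -0.4352]
yel 8 [420.6 149.8] [ 0.4372 -0.1643] [ 0.5035 -0.3977]
yel 7 [438.  153.9] [ 0.4076 -0.1656] [ 0.4642 -0.3995]
yel 11 [434.2 158.4] [ 0.4083 -0.1489] [ 0.4652 -0.3773]
yel 21 [407.2 166.5] [ 0.4375 -0.1042] [ 0.5039 -0.318 ]
yel 37 [425.5 169.4] [ 0.4092 -0.1102] [ 0.4664 -0.326 ]
yel 4 [430.5 167. ] [ 0.4047 -0.1209] [ 0.4604 -0.3402]
yel 45 [395.  182.6] [ 0.4369 -0.0523] [ 0.5031 -0.2492]
yel 38 [406.2 182.8] [ 0.4218 -0.0601] [ 0.4831 -0.2595]
yel 26 [386.8 190.4] [ 0.4395 -0.0271] [ 0.5065 -0.2158]
yel 22 [411.5 190. ] [ 0.4078 -0.0459] [ 0.4646 -0.2408]
```

Everything agrees within about 1 mm, and the side view gives a key angle of 30.8°. Inserting slowly, stopping just short of home.

```bash
python3 -m handwheel '[[0.002,0,0.03,0],[0.002,0,0.06,0],[0.002,0,0.08,0],[0.002,0,0.1,0],[0.002,0,0.12,0],[0.002,0,0.12,0]]'
python3 -m handwheel '[[0,0,0.02,0],[0,0,0.04,0],[0,0,0.06,0],[0,0,0.08,0],[0,0,0.1,0],[0,0,0.115,0],[0,0,0.12,0],[0,0,0.12,0]]'
```

```text
time: 7.85
position: [0.4832, -0.2279, 0.0828]
tool_rot: [0.497, 0.868, 0.0, -0.002]
ft_force: [0.2, -0.3, -1.3]
grip_width: 0.0484
grip_force: 30.0
time: 8.52
position: [0.4838, -0.2283, 0.0479]
tool_rot: [0.496, 0.868, 0.0, -0.0]
ft_force: [0.2, -0.5, -2.7]
grip_width: 0.0487
grip_force: 30.0
```

```bash
python3 -m handwheel '[[0,0,0.003,0],[0,0,0.006,0],[0,0,0.009,0],[0,0,0.009,0]]'; python3 -m handwheel '[[0,0,0.002,0],[0,0,0.004,0],[0,0,0.004,0]]'
```

```text
time: 8.85
position: [0.4841, -0.2285, 0.0458]
tool_rot: [0.496, 0.868, -0.0, 0.0]
ft_force: [-0.2, -0.4, -1.7]
grip_width: 0.0484
grip_force: 30.0
time: 9.1
position: [0.4841, -0.2286, 0.0448]
tool_rot: [0.496, 0.868, -0.0, 0.0]
ft_force: [-0.3, -0.3, 0.5]
grip_width: 0.0485
grip_force: 30.0
```

```bash
python3 -m handwheel '[[0,0,0.002,0],[0,0,0.004,0],[0,0,0.004,0]]'
```

```text
time: 9.35
position: [0.4841, -0.2286, 0.0447]
tool_rot: [0.496, 0.868, -0.0, 0.0]
ft_force: [-2.4, 1.3, 8.3]
grip_width: 0.0486
grip_force: 30.0
```

Firm contact at exactly the home height (TCP 0.0447). Release gently, then withdraw upward.

```bash
python3 -m handwheel '[[0,0,-0.003,0],[0,0,-0.003,0]]'
python3 -m handwheel '[[0,0,0,0],[0,0,0,0],[0,0,0,0],[0,0,0,0],[0,0,0,0],[0,0,0,0],[0,0,0,0]]' 95
python3 -m handwheel '[[0,0,-0.05,0],[0,0,-0.12,0],[0,0,-0.22,0],[0,0,-0.34,0],[0,0,-0.45,0],[0,0,-0.5,0],[0,0,-0.5,0],[0,0,-0.5,0]]'
python3 - <<'E'
from h import *
im=[]
for n,(y0,x0) in {'scene':(234,32),'side':(100,311)}.items():
    f,K,T,o=shot(n);im.append(cv2.resize(f[y0:y0+130,x0:x0+180,::-1],(415,300),interpolation=cv2.INTER_CUBIC))
    h=cv2.cvtColor(f,cv2.COLOR_RGB2HSV);m=((h[...,0]<6)|(h[...,0]>174))&(h[...,1]>150)&(h[...,2]>50)
    k,_,st,_=cv2.connectedComponentsWithStats(m.astype(np.uint8));i=1+np.argmax(st[1:,4]);x,y,w,hh=st[i,:4]
    a=np.linspace(0,6.28,200)
    P=np.array([[.484+.025*np.cos(t),-.228+.025*np.sin(t),z,1] for t in a for z in(.015,.075)]).T
    q=np.linalg.inv(T)@P;q=K@q[:3];q=q[:2]/q[2];print(n,'seen',x,y,x+w,y+hh,'exp',q.min(1).round(1),q.max(1).round(1))
    for l in ['green_drum_center','blue_drum_center']: print(l,[np.round(d['point']) for d in vision.look_for(n,l)[:1]])
cv2.imwrite('pics/fin.png',np.vstack(im))
E
```

```text
time: 9.52
position: [0.4842, -0.2286, 0.0447]
tool_rot: [0.496, 0.868, -0.0, 0.0]
ft_force: [-1.1, 1.1, 4.6]
grip_width: 0.0485
grip_force: 30.0
time: 10.1
position: [0.484, -0.2285, 0.0442]
tool_rot: [0.497, 0.868, 0.0, -0.0]
ft_force: [0.2, 0.9, 0.0]
grip_width: 0.0809
grip_force: 0.0
time: 10.77
position: [0.4842, -0.2286, 0.1949]
tool_rot: [0.496, 0.868, -0.0, 0.001]
ft_force: [-0.2, -0.0, -1.0]
grip_width: 0.0825
grip_force: 0.0
scene seen 94 292 140 347 exp [ 93.6 278.9] [151.3 347.1]
green_drum_center [array([207., 338.])]
blue_drum_center [array([204., 443.])]
side seen 388 166 416 198 exp [387.1 157.3] [416.7 197.9]
green_drum_center [array([312., 335.])]
blue_drum_center [array([350., 226.])]
```

View pics/fin.png

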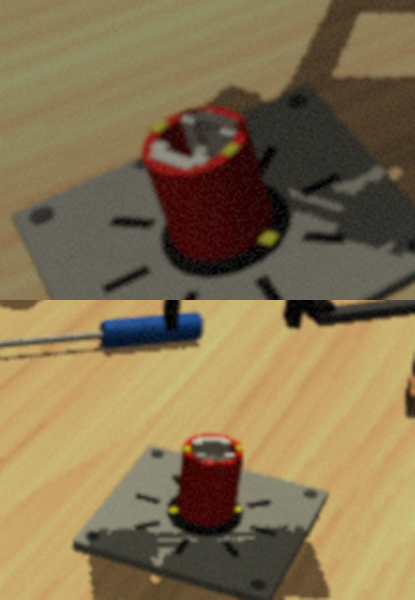

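The drum sits upright on the flange with its marks in line with the flange marks. Its silhouette's lower edge matches the expected home position to within about 1 px. The gripper is clear and the green and blue drums haven't moved.

```bash
python3 -c "
from rig import job
print(job.hand_in())"
```

```text
the job is handed in; nothing more can be done
None
```

The red drum is fully home on the spindle flange with its slots on the keys, released only after firm contact; the green and blue drums were left standing, and the job was handed in at about 11 s (no verdict shown).

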